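# Clamp the coring sleeve to the first slip of the clutch

## Robot

A 6-joint arm with a two-finger parallel gripper is mounted at the origin on the work surface. World frame = base frame: x ahead of the robot, y to its left, z up, the work surface at z = 0. Lengths are in m, angles in rad, forces in N, time in s.
With the tool pointing down it reaches from about 0.275 to 0.775 m from the base axis. Payload 14.6 kg.
Tool frame: the origin (TCP) lies on the centre line of the jaws, within the pads' length; the fingertips stand 25 mm ahead of it and the grasp point (between the pads) lies 6 mm ahead of it (env.tip_extent is the distance from the TCP to the fingertips, in m); z points along the fingers, y is the direction in which the jaws open and shut (so a half turn about z gives the same grasp; the last joint's range is limited). The gripper opens to 85 mm and grips with 20 to 120 N. Pads are 22 mm wide; open, the fingers measure 114 mm over their backs; the gripper's body (76 mm by 85 mm) begins 54 mm behind the grasp point. The pads swing forward as they close: fully open they stand 13 mm farther back than shut.
Start: joints at [0.956, 0.263, -0.048, 1.259, 0, 1.415], TCP at [0.233, 0.47, 0.256] pointing down, gripper open.
Joint ranges: [-2.65, 2.65], [-0.89, 1.7], [-1.18, 1.37], [-2.13, 2.11], [-1.35, 1.29], [-3.14, 3.14]. Speed limits (rad/s): [1.89, 1.89, 2.57, 2.79, 3.14, 3.14].

## Interface

Orientations are given as a unit quaternion [x, y, z, w].
In Python, from station import env gives the robot as it stands. The module is installed in compiled form; this text tells all that it offers.
- The arm moves only by the tool apply_moves, never from a script. Its argument "deltas" is a list of rows, each a list of 3 entries, a list of its own where there are three numbers: the turn, a rotation vector about the tool's x, y, z in rad, then the shift along the tool's x, y, z in m, then the finger opening in m, from 0 to 0.0854. In form: [[[rx, ry, rz], [tx, ty, tz], jaw], ...]. A call has 1 to 20 rows; each row is the pose to reach, as a shift and turn from the pose commanded when the call began, along the tool's axes at that moment; what a row does not reach only later rows make up. A row lasts 1/8 s, in which the tool goes at most 62.5 mm and 10.7 degrees, less where a joint would pass 70% of its speed; a pose out of reach is approached as far as the arm can. A call with a gripper value outside its range is refused whole. The fingers move at their own pace and stop on an object; the grip force is fixed at half the most. Time passes only in rows, so rows that repeat a pose let the fingers close. It gives the time, the measured TCP pose, the force and the opening at its end, in the units of the state.
- env.state(): the state, without advancing time (a new reading comes with each control period).
- env.capture(name): name is "scene" or "top" or "wrist"; returns a dict with "image" (420x560x3 uint8, red, green, blue), "depth" (420x560 float32, m along the optical axis (not along the pixel's ray), 0 where there is no reading), "intrinsics" (3x3 intrinsics, pixels), "origin" and "orientation" of the camera in the world. Camera axes: x right, y down, z forward; pixel columns grow to the right and rows downward; lengths in m; the calibration is good to about 2 mm. A picture is of the moment at which its call begins.
- env.sign_off(): hands the job in, once; it reports no verdict.
The state is a dict: "time": time; "joint_positions": joint angles; "qd": joint speeds; "tau": joint torques, N m; "tool_pos": TCP position; "tool_rot": TCP orientation; "contact_force": force on the tool from outside, world axes, zero at the start; "moment": the same for the moment, N m; "gripper_width": finger opening in m.
Only numpy, scipy, OpenCV 4.12 (cv2) and the standard library are available. Lean on these libraries where they do the work, as an engineer would, in place of code of your own. Each camera call takes 0.05 s, during which the arm holds its last target.

## Task

Take the steel coring sleeve from the white tray and stand it upright on the bed of the bench clamp, between the V jaw and the shoe. Then close the jaw on it by turning the black thumbscrew clockwise until its drag clutch first slips, stop turning no more than about 30 degrees into the slip, and let go, leaving the sleeve gripped upright. Leave the cake, the palette knife and the cup where they are.

Things in the scene. Friction and masses are not known exactly. Their poses are not given: they have to be found in the camera images.
- sleeve_mid (a point): Centre of the loose coring sleeve: a plain bright steel tube, 40 mm outside diameter, 33 mm bore, 58 mm tall, 0.18 kg, standing upright on the tray with its top open. The point is on its axis, half-way up (29 mm above its foot); z is its axis.
- bed (a point): Spot on top of the clamp's bed (14 mm above the counter) where the sleeve's foot is to stand; with its axis here the sleeve is at least 4 mm clear of the jaw and 5 mm of the shoe before closing. x: the way the jaw closes, from thumbscrew to shoe; y across the clamp, its open sides where fingers have room; z up.
- jaw: Dark steel V jaw, 50 mm across, top 52 mm up; slides along the clamp's x as the thumbscrew turns, 5 mm per radian, advancing when it turns clockwise seen from above. Origin: apex of the V, at counter level. A sleeve seated in the V has its axis 22 mm ahead of the apex. Starts 26 to 30 mm behind the bed spot. The screw stays where it is left.
- thumb_grip (a point): On the vertical axis of the black thumbscrew, 101 mm above the counter: upright flat bar 36 mm long (x), 12 mm thick (y; fingers close along y), 34 mm tall (21 mm of it below the point), on a 36 mm disc. Runs at 0.05 to 0.09 N m. It drives a drag clutch through a 1.2 N m/rad spring: with the jaw stopped the torque climbs within about 10 degrees to a steady 0.16 to 0.2 N m and the clutch slips.
- thumb_top (a point): Centre of the thumbscrew bar's top face, 114 mm above the counter; turns with the bar, z up.
- telltale (a point): Steel telltale pin, 6 mm across, in the middle of the bar's top, standing 2 mm proud of it at the start. It rises only while the clutch slips, 4 mm per radian of slip, and stays up. This point moves with the pin and coincides with the centre of the bar's top face when the clutch has not slipped.
- cake: Bystander: loose brown ring cake with a dark core, 90 mm across, 48 mm tall, on the same tray (a fixed white tray 290 x 160 mm, rim 14 mm, floor 5 mm above the counter). Origin at the centre of its underside. Sleeve and cake may have changed places.
- palette_knife: Bystander: loose palette knife lying on the counter to the side of the clamp.
- cup: Bystander: loose steel cup, 66 mm across, 70 mm tall, on the counter beyond the clamp; origin at the centre of its underside.
- clamp: The bench clamp, fixed: aluminium plate 210 x 90 mm (x by y). Origin at the centre of its underside, axes as bed. Along x: grey head block with the thumbscrew (axis at x -68 mm, block top 64 mm up), V jaw, open bed (bed spot at x 29), flat dark shoe (50 mm across, top 50 mm up), grey heel. The shoe stays put; its face was set anywhere from x 54 to 60 mm, not given.

How it is judged:
On the way, in this order (a step that is already met when the one before it is completed fails the run):
1. the sleeve stands upright on the clamp's bed between jaw and shoe (z of sleeve_mid in the frame of bed between 0.026 and 0.032 m and horizontal distance between sleeve_mid and bed below 0.014 m and angle between sleeve_mid's own z axis and vertical below 0.1 rad), for 0.2 s.
2. the jaw presses the sleeve and the clutch has slipped (telltale up by more than 0.2 mm, 3 degrees of slip) (contact force between jaw and sleeve above 6 N and z of telltale in the frame of thumb_top above 0.0002 m), for 0.1 s.
At the end, for the whole second after the job is handed in: The sleeve stands on the bed within 18 mm of the bed point, foot on the bed (within about 3 mm), within 6 degrees of upright, at rest, pressed by the jaw with more than 6 N; the clutch has slipped by 3 to 34 degrees in all (telltale up by 0.2 to 2.4 mm); nothing touched by the robot (all of step 2 and z of telltale in the frame of thumb_top below 0.0024 m and z of sleeve_mid in the frame of bed between 0.026 and 0.033 m and horizontal distance between sleeve_mid and bed below 0.018 m and angle between sleeve_mid's own z axis and vertical below 0.1 rad and linear speed of sleeve below 0.01 m/s).
It fails at once if the clutch is turned on through more than 34 degrees of slip (telltale up by more than 2.4 mm) (z of telltale in the frame of thumb_top above 0.0024 m).
It fails at once if the cake is moved by more than 20 mm (distance of cake from where it was at the start of the episode above 0.02 m).
It fails at once if the palette knife is moved by more than 20 mm (distance of palette_knife from where it was at the start of the episode above 0.02 m).
It fails at once if the cup is moved by more than 20 mm (distance of cup from where it was at the start of the episode above 0.02 m).
It also fails if it takes over 67 s, if anything falls off the work surface, if the arm or the gripper's body presses on something with over 40 N, if the wrist force passes 120 N, or if a joint passes its speed limit or range.

## Working session

There is one attempt and no reset: what is moved stays moved. The work goes in short steps, Python scripts to look and compute and a tool call to move; the robot and the scene stay as the last step left them, time stands still between calls to the robot, and variables do not carry over. Pictures are saved under pics/ and viewed, and the job is handed in when it is done.

Besides the shell and the picture viewer there is one more tool, called as name(argument=value, ...) on one line, values as JSON. apply_moves: Moves the arm, as the interface text tells. Its arguments: {"type":"object","properties":{"deltas":{"type":"array"}},"required":["deltas"]}

```bash
mkdir -p pics; cat > h.py <<'E'
from station import env
import numpy as np, cv2
from scipy.spatial.transform import Rotation as R
def cap(n,f):
    c=env.capture(n); cv2.imwrite('pics/'+f+'.png',c['image'][:,:,::-1])
    np.savez('pics/'+f+'.npz',**{k:np.array(v) for k,v in c.items()}); return c
def load(f): return dict(np.load('pics/'+f+'.npz'))
def ray(c,u,v):
    K=c['intrinsics'];d=np.array([(u-K[0,2])/K[0,0],(v-K[1,2])/K[1,1],1]);return R.from_quat(c['orientation']).apply(d)
def P(c,u,v,z=None):
    d=ray(c,u,v)
    if z is None: s=c['depth'][int(round(v)),int(round(u))]
    else: s=(z-c['origin'][2])/d[2]
    return c['origin']+s*d
def cloud(c):
    K=c['intrinsics'];v,u=np.mgrid[0:420,0:560];z=c['depth']
    p=np.stack([(u-K[0,2])/K[0,0]*z,(v-K[1,2])/K[1,1]*z,z],-1).reshape(-1,3)
    return (R.from_quat(c['orientation']).apply(p)+c['origin']).reshape(420,560,3)
def crop(f,x0,y0,x1,y1,s,o):
    i=cv2.imread('pics/'+f+'.png')[y0:y1,x0:x1]; cv2.imwrite('pics/'+o+'.png',cv2.resize(i,None,fx=s,fy=s,interpolation=cv2.INTER_CUBIC))
E
python3 - <<'E'
from h import *
for n in ['scene','top','wrist']:
    c=cap(n,n+'0'); print(n,c['origin'],R.from_quat(c['orientation']).as_matrix()[:,2],c['intrinsics'][0,0])
print(env.state(),env.tip_extent)
E
```

```text
scene [ 1.21070222 -0.48565215  0.76499285] [-0.58689138  0.5153341  -0.62449121] 491.9580486118651
top [0.47417805 0.06100276 1.45997281] [ 0.07941698 -0.00377617 -0.99683433] 544.0493124003857
wrist [0.163575   0.50615623 0.37391635] [ 0.27118004 -0.13455148 -0.9530778 ] 323.3096562436691
{'time': 0.15, 'joint_positions': array([ 9.55690243e-01,  2.63449333e-01, -4.87866905e-02,  1.25939264e+00,
       -2.42348930e-05,  1.41552942e+00]), 'qd': array([ 0.00074602, -0.00060858,  0.00329965,  0.0002575 ,  0.00149204,
        0.00037256]), 'tau': array([ 2.13013103e-03, -6.37825727e+01,  3.84647298e+01,  1.06076032e-02,
       -5.68054736e-05, -1.59863009e-05]), 'tool_pos': array([0.23288394, 0.47031475, 0.25591838]), 'tool_rot': array([ 2.27899202e-01,  9.73684641e-01, -3.90229107e-04, -1.45138653e-04]), 'contact_force': array([ 0.27665262, -1.27509432,  0.21799002]), 'moment': array([0.00582532, 0.05067161, 0.05120357]), 'gripper_width': 0.08513383117647545} 0.025
```

View pics/top0.png

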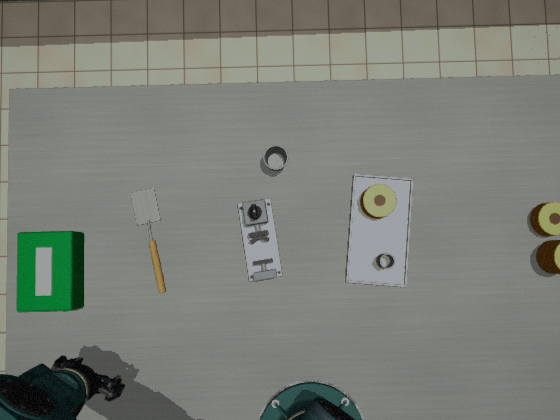

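View pics/scene0.png

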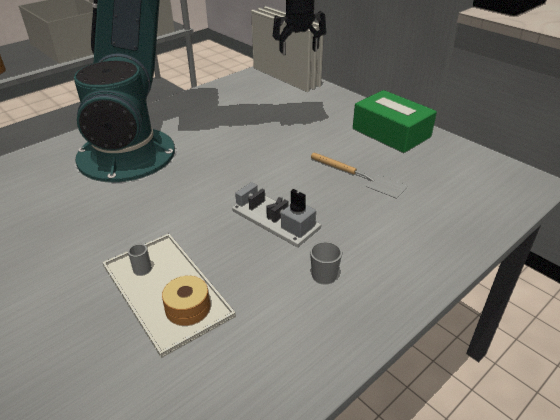

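View pics/wrist0.png

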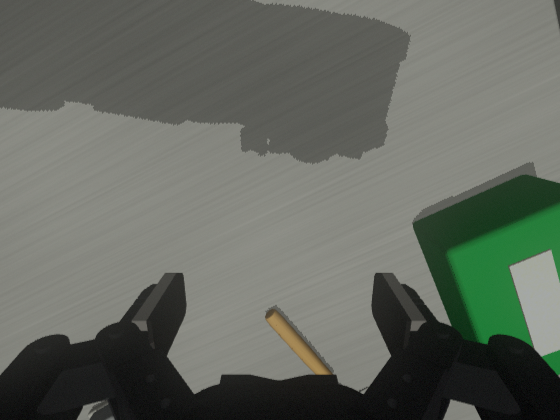

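The top view shows the sleeve at about (386,262), cake (379,201), thumbscrew (255,211), V jaw (258,236), shoe (265,266) and cup (275,158). In the scene view the same things appear at: sleeve (140,260), thumbscrew (298,202), knife to the clamp's other side. Next I'll measure these.

```bash
python3 - <<'E'
from h import *
crop('top0',220,180,420,300,4,'tc'); crop('scene0',220,170,340,260,6,'sc')
t=load('top0');s=load('scene0')
ct=cloud(t);cs=cloud(s)
for n,u,v in [('sleeve',386,262),('table',320,230),('knobtop',255,211),('cake',390,195)]: print(n,ct[v,u])
# clusters by height
for nm,c in(('t',ct),('s',cs)):
    p=c.reshape(-1,3)
    for n,lo,hi,z0,z1 in [('sleeve',(.3,-.3),(.46,-.1),.052,.075),('knob',(.4,0.05),(.6,.2),.095,.13),('cup',(.58,-.05),(.75,.15),.06,.08),('cake',(.46,-.3),(.6,-.1),.045,.06)]:
        m=(p[:,0]>lo[0])&(p[:,0]<hi[0])&(p[:,1]>lo[1])&(p[:,1]<hi[1])&(p[:,2]>z0)&(p[:,2]<z1); q=p[m]
        if len(q): print(nm,n,m.sum(),q.min(0).round(4),q.max(0).round(4),(q.min(0)/2+q.max(0)/2).round(4))
E
```

```text
sleeve [ 0.44719141 -0.21438234 -0.00053037]
table [ 0.53733379 -0.04040925  0.00396694]
knobtop [0.58386091 0.1268664  0.11664293]
cake [ 0.620264   -0.21997013  0.06308459]
t sleeve 48 [ 0.4329 -0.2234  0.0522] [ 0.459  -0.1848  0.0693] [ 0.4459 -0.2041  0.0607]
t knob 69 [0.5666 0.1247 0.1035] [0.5997 0.1369 0.119 ] [0.5831 0.1308 0.1113]
t cup 269 [0.5815 0.043  0.0601] [0.7496 0.15   0.0796] [0.6656 0.0965 0.0698]
t cake 359 [ 0.4606 -0.2344  0.0456] [ 0.5998 -0.1504  0.0597] [ 0.5302 -0.1924  0.0526]
s sleeve 110 [ 0.4313 -0.2262  0.0523] [ 0.4599 -0.187   0.0672] [ 0.4456 -0.2066  0.0597]
s knob 111 [0.5681 0.1209 0.0954] [0.5998 0.136  0.121 ] [0.584  0.1284 0.1082]
s cup 518 [0.5808 0.0391 0.0601] [0.7499 0.1498 0.08  ] [0.6653 0.0944 0.07  ]
s cake 482 [ 0.4601 -0.236   0.0453] [ 0.6    -0.1533  0.0599] [ 0.53   -0.1947  0.0526]
```

View pics/tc.png

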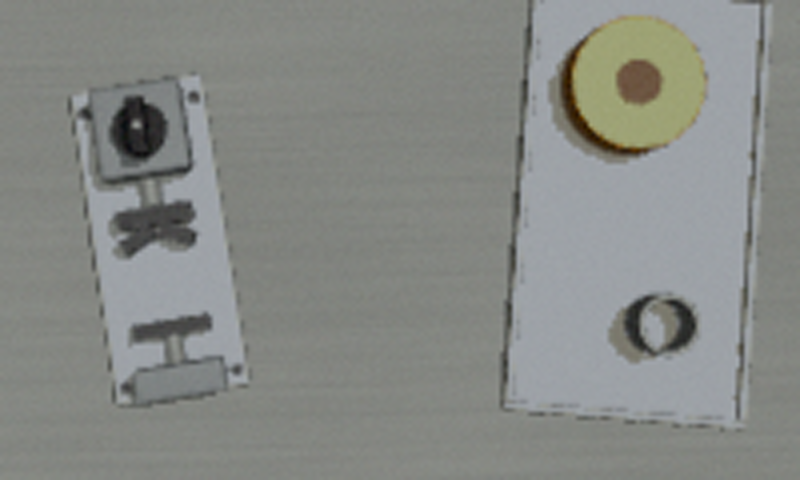

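View pics/sc.png

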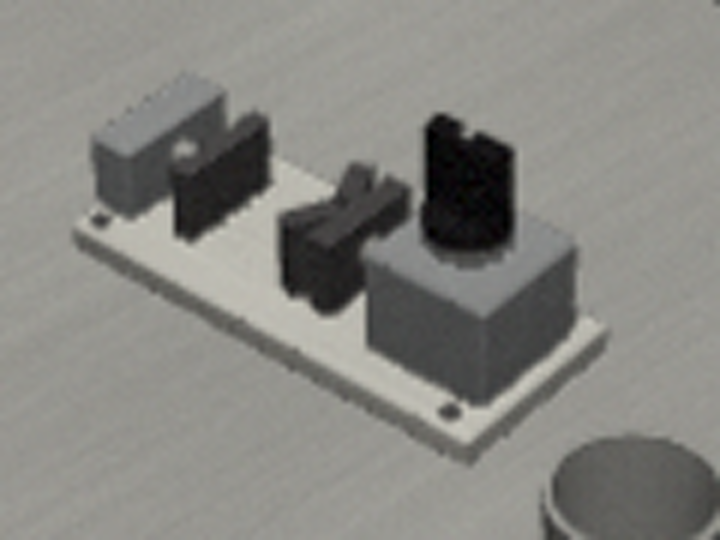

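```bash
python3 - <<'E'
from h import *
t=load('top0');s=load('scene0')
f=lambda u,v:(u/4+220-.4,v/4+180-.4)
C=[P(t,*f(u,v),z=.014)[:2] for u,v in [(70,97),(200,73),(248,382),(118,405)]]
C=np.array(C);print(C.round(4),'centre',C.mean(0));
x=(C[2]+C[3]-C[0]-C[1]);print(np.linalg.norm(x)/2,np.linalg.norm(C[0]-C[1]),'heading',np.arctan2(x[1],x[0]));x/=np.linalg.norm(x)
print('screw',C.mean(0)-.068*x,'bed',C.mean(0)+.029*x)
print('knob top',P(t,*f(139,127),z=.114))
g=lambda u,v:(u/6+220-.4,v/6+170-.4)
D=np.array([P(s,*g(u,v),z=.014)[:2] for u,v in [(75,232),(470,450),(608,330)]]);print(D.round(4),np.linalg.norm(D[0]-D[1]),np.linalg.norm(D[2]-D[1]),(D[0]+D[2])/2)
print('knob scene',P(s,*g(468,135),z=.114))
print('sleeve top t',P(t,*f(660,324),z=.063))
K=s['intrinsics'];print('sleeve scene',P(s,139.5,249,z=.063))
E
```

```text
[[0.6127 0.1792]
 [0.6264 0.0921]
 [0.4205 0.0656]
 [0.4078 0.1517]] centre [0.51684756 0.12214664]
0.20716605764567883 0.08818275098584602 heading -3.0107865538231247
screw [0.58426664 0.13101611] bed [0.48809531 0.11836407]
knob top [0.58324913 0.12862831 0.114     ]
[[0.4265 0.0613]
 [0.6312 0.0889]
 [0.618  0.1768]] 0.20653511136725577 0.08889671498640955 [0.52225047 0.1190604 ]
knob scene [0.58426189 0.13096543 0.114     ]
sleeve top t [ 0.45202615 -0.19897227  0.063     ]
sleeve scene [ 0.45433692 -0.20135358  0.063     ]
```

apply_moves(deltas=[[[0,0,-0.592],[-0.4125,-0.187,0],0.085],[[0,0,-0.592],[-0.4125,-0.187,0],0.085],[[0,0,-0.592],[-0.4125,-0.187,0],0.085],[[0,0,-0.592],[-0.4125,-0.187,0],0.085],[[0,0,-0.592],[-0.4125,-0.187,0],0.085],[[0,0,-0.592],[-0.4125,-0.187,0],0.085],[[0,0,-0.592],[-0.4125,-0.187,0],0.085],[[0,0,-0.592],[-0.4125,-0.187,0],0.085],[[0,0,-0.592],[-0.4125,-0.187,0],0.085],[[0,0,-0.592],[-0.4125,-0.187,0],0.085],[[0,0,-0.592],[-0.4125,-0.187,0],0.085],[[0,0,-0.592],[-0.4125,-0.187,0],0.085]])

```text
time: 1.65
tool_pos: [0.5192, 0.1205, 0.2564]
tool_rot: [-0.067, 0.998, -0.0, 0.0]
contact_force: [0.0, -0.1, 0.4]
gripper_width: 0.0853
```

```bash
python3 - <<'E'
from h import *
c=cap('wrist','w1'); s=env.state(); print(s['time'],s['tool_pos'],R.from_quat(s['tool_rot']).as_matrix(),s['joint_positions'],c['origin'])
crop('w1',160,60,400,300,2.5,'w1c')
E
```

```text
1.7 [0.51931799 0.12044108 0.25642606] [[-9.91134105e-01 -1.32865151e-01  1.94433576e-04]
 [-1.32865150e-01  9.91134124e-01  1.63038079e-05]
 [-1.94875960e-04 -9.67418624e-06 -9.99999981e-01]] [ 7.49804644e-02  2.76873655e-01 -2.83139534e-02  1.26541361e+00
  1.69293557e-06 -5.82787406e-02] [0.44244908 0.11133042 0.37446419]
```

View pics/w1.png

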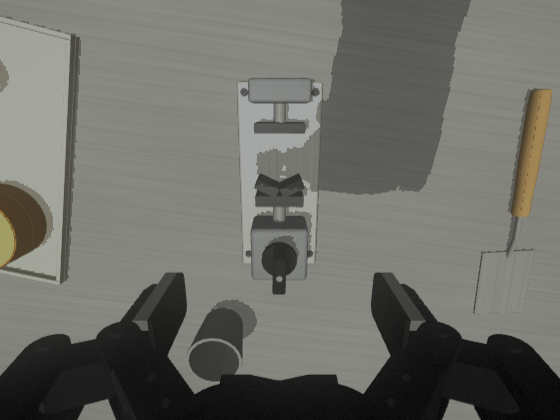

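View pics/w1c.png

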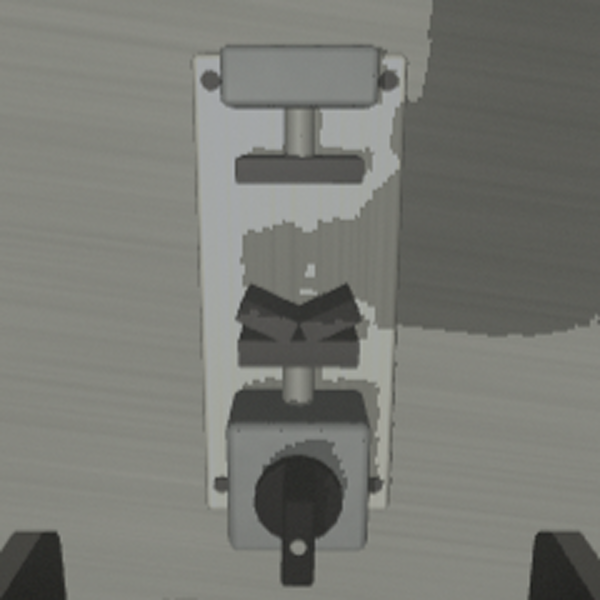

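```bash
python3 - <<'E'
from h import *
c=load('w1')
f=lambda u,v:(u/2.5+160-.3,v/2.5+60-.3)
C=np.array([P(c,*f(u,v),z=.014)[:2] for u,v in [(210,508),(388,508),(407,57),(193,57)]])
print(C.round(4)); x=C[2]+C[3]-C[0]-C[1];L=np.linalg.norm(x);x/=L;print(L/2,np.linalg.norm(C[0]-C[1]),np.linalg.norm(C[2]-C[3]))
o=C.mean(0);h=np.arctan2(x[1],x[0]);print('o',o,'head',h)
y=np.array([-x[1],x[0]])
def cl(n,u,v,z):
    p=P(c,*f(u,v),z=z)[:2];print(n,p.round(4),'clamp',((p-o)@x).round(4),((p-o)@y).round(4))
cl('pin',298,547,.116);cl('barEnd',297,585,.114)
cl('barL',283,575,.114);cl('barR',313,575,.114)
cl('shoeface',300,182,.05);cl('shoeL',236,182,.05);cl('shoeR',364,182,.05)
cl('apex a',300,323,.052);cl('tipL',250,284,.052);cl('tipR',350,284,.052)
cl('blkL',229,548,.064);cl('blkR',368,548,.064);cl('blknearL',229,423,.064)
print('bed',o+.029*x,'screw',o-.068*x)
crop('w1',240,130,320,300,6,'w1d')
E
```

```text
[[0.6255 0.0934]
 [0.6138 0.1803]
 [0.4092 0.1535]
 [0.421  0.0655]]
0.2063787180732578 0.08760615460884652 0.08873570639868635
o [0.51738287 0.12316243] head -3.0086914908885634
pin [0.5849 0.1313] clamp -0.068 0.0008
barEnd [0.6015 0.1332] clamp -0.0847 0.0012
barL [0.5981 0.1276] clamp -0.0806 0.0063
barR [0.5966 0.1385] clamp -0.0806 -0.0047
shoeface [0.4628 0.1158] clamp 0.0551 0.0001
shoeL [0.4661 0.091 ] clamp 0.0551 0.0251
shoeR [0.4594 0.1405] clamp 0.0551 -0.0249
apex a [0.5182 0.1233] clamp -0.0008 -0.0
tipL [0.5049 0.1012] clamp 0.0153 0.0201
tipR [0.4996 0.1411] clamp 0.0153 -0.0202
blkL [0.6179 0.1059] clamp -0.0974 0.0304
blkR [0.61   0.1653] clamp -0.0974 -0.0295
blknearL [0.5608 0.0997] clamp -0.04 0.029
bed [0.48863861 0.11931963] screw [0.58478323 0.13217313]
```

```bash
python3 - <<'E'
from h import *
crop('w1',230,140,330,240,6,'w1e')
E
```

```text
(no output)
```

View pics/w1e.png

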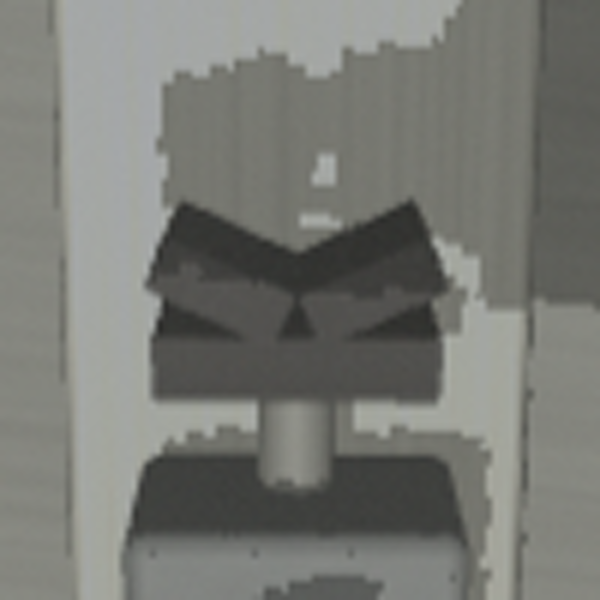

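apply_moves(deltas=[[[0,0,0],[0.091,-0.311,0.056],0.085],[[0,0,0],[0.091,-0.311,0.056],0.085],[[0,0,0],[0.091,-0.311,0.056],0.085],[[0,0,0],[0.091,-0.311,0.056],0.085],[[0,0,0],[0.091,-0.311,0.056],0.085],[[0,0,0],[0.091,-0.311,0.056],0.085],[[0,0,0],[0.091,-0.311,0.056],0.085],[[0,0,0],[0.091,-0.311,0.056],0.085],[[0,0,0],[0.091,-0.311,0.056],0.085],[[0,0,0],[0.091,-0.311,0.056],0.085]])

```text
time: 2.95
tool_pos: [0.4707, -0.1996, 0.2005]
tool_rot: [-0.067, 0.998, -0.0, 0.0]
contact_force: [0.1, -0.1, -0.0]
gripper_width: 0.0852
```

```bash
python3 - <<'E'
from h import *
c=cap('wrist','w2'); s=env.state(); print(s['time'],s['tool_pos'],s['tool_rot'],s['joint_positions'],c['origin'])
crop('w2',180,60,380,260,3,'w2c')
E
```

```text
3.0 [ 0.47066328 -0.19980502  0.20044838] [-6.65833654e-02  9.97780856e-01 -5.89082983e-05  1.25958855e-04] [-5.60969927e-01  2.63804234e-01 -2.01958886e-01  1.10476011e+00
  5.25623793e-05 -6.94235244e-01] [ 0.3939206  -0.20884626  0.31849684]
```

View pics/w2.png

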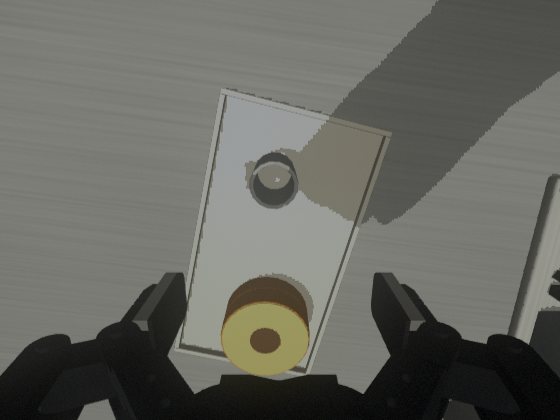

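View pics/w2c.png

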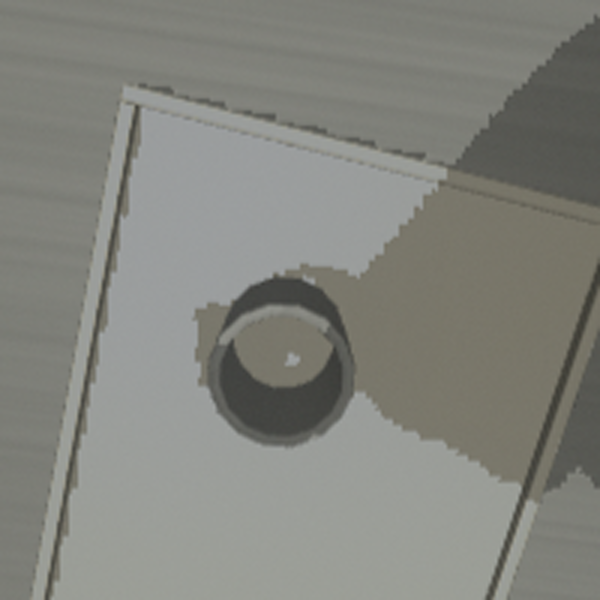

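```bash
python3 - <<'E'
from h import *
c=load('w2')
f=lambda u,v:(u/3+180-.33,v/3+60-.33)
for z in (.055,.063,.07):
  L,Rr,B,T=[P(c,*f(u,v),z=z)[:2] for u,v in [(208,375),(355,375),(281,447),(281,304)]]
  print(z,np.linalg.norm(L-Rr),np.linalg.norm(T-B),(L+Rr)/2,(T+B)/2)
s=load('scene0'); print(P(s,139.5,249,z=.063))
crop('scene0',110,230,170,290,8,'ss')
# triangulate: wrist ray vs top ray of top rim centre
t=load('top0');rays=[]
for cc,uv in ((c,f(281,376)),(t,(660/4+220-.4,324/4+180-.4))): rays.append((cc['origin'],ray(cc,*uv)))
A=np.stack([rays[0][1],-rays[1][1]],1);l=np.linalg.lstsq(A,rays[1][0]-rays[0][0],rcond=None)[0]
print('tri',rays[0][0]+l[0]*rays[0][1],rays[1][0]+l[1]*rays[1][1])
st=env.state();Rm=R.from_quat(st['tool_rot']).as_matrix();print(Rm)
ctr=P(c,*f(281,376),z=.063);print('tool delta to axis',Rm.T@(ctr-st['tool_pos']))
E
```

```text
0.055 0.04076587296527024 0.040518523260072166 [ 0.45295629 -0.20468376] [ 0.4535746 -0.2047451]
0.063 0.03952818455648871 0.039288344609840396 [ 0.45116391 -0.20481013] [ 0.45176345 -0.20486961]
0.07 0.0384452071988049 0.03821193829088773 [ 0.44959558 -0.20492071] [ 0.4501787  -0.20497856]
[ 0.45433692 -0.20135358  0.063     ]
tri [ 0.45444692 -0.20470509  0.04971087] [ 0.45180677 -0.20154694  0.04916501]
[[-9.91133279e-01 -1.32871200e-01  2.59203294e-04]
 [-1.32871229e-01  9.91133304e-01 -1.00781616e-04]
 [-2.43514043e-04 -1.34328674e-04 -9.99999961e-01]]
tool delta to axis [ 0.01975029 -0.00248878  0.13744391]
```

View pics/ss.png

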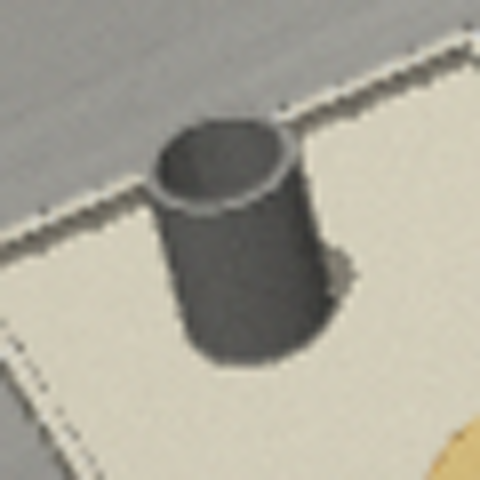

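apply_moves(deltas=[[[0,0,0],[0.012,-0.0025,0.03],0.085],[[0,0,0],[0.02,-0.0025,0.07],0.085],[[0,0,0],[0.02,-0.0025,0.07],0.085]])

```text
time: 3.38
tool_pos: [0.4495, -0.2046, 0.1288]
tool_rot: [-0.066, 0.998, 0.001, -0.002]
contact_force: [0.4, 0.4, 0.2]
gripper_width: 0.0852
```

```bash
python3 - <<'E'
from h import *
c=cap('wrist','w3'); s=env.state(); print(s['time'],s['tool_pos'],c['origin'])
crop('w3',180,60,380,260,3,'w3c')
E
```

```text
3.425 [ 0.45067385 -0.20519333  0.13043113] [ 0.37312901 -0.21394124  0.24705679]
```

View pics/w3c.png

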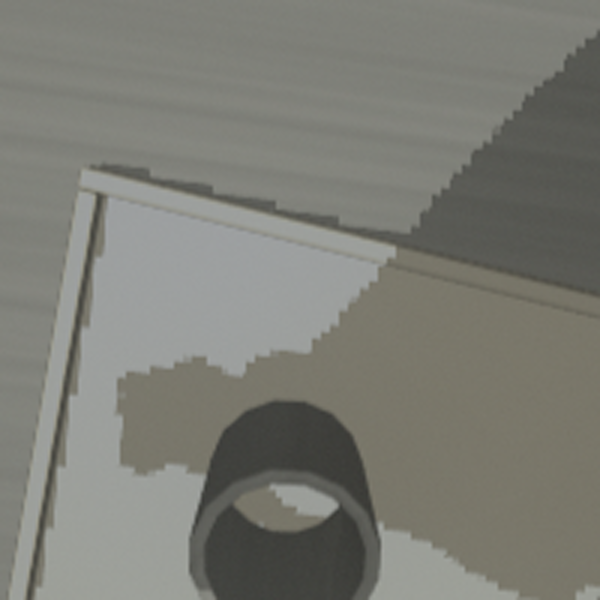

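```bash
python3 - <<'E'
from h import *
crop('w3',220,190,330,300,6,'w3d')
E
```

```text
(no output)
```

View pics/w3d.png

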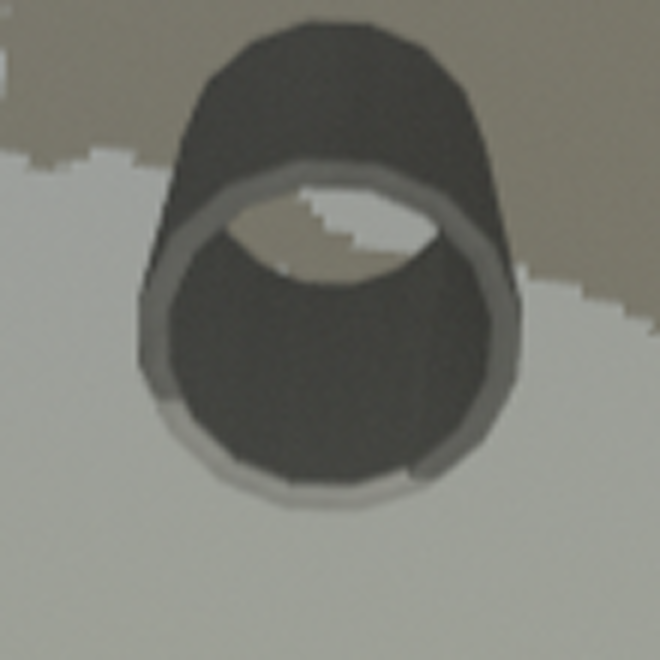

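```bash
python3 - <<'E'
from h import *
c=load('w3');w=load('w2');s=load('scene0')
f=lambda u,v:(u/6+220-.42,v/6+190-.42)
for z in (.06,.063,.066):
  L,Rr,T,B=[P(c,*f(*a),z=z)[:2] for a in [(138,335),(522,335),(330,158),(330,511)]]
  print(z,np.linalg.norm(L-Rr),np.linalg.norm(T-B),(L+Rr)/2,(T+B)/2)
def tri(*r):
    A=np.zeros((3,3));b=np.zeros(3)
    for o,d in r:
        d=d/np.linalg.norm(d);M=np.eye(3)-np.outer(d,d);A+=M;b+=M@o
    return np.linalg.solve(A,b)
a=(c['origin'],ray(c,*f(330,332)));b=(w['origin'],ray(w,281/3+180-.33,376/3+60-.33));d=(s['origin'],ray(s,226/8+110-.4,165/8+230-.4))
print(tri(a,b),tri(a,d),tri(b,d))
E
```

```text
0.06 0.040074681082092646 0.03990380244591207 [ 0.4526865  -0.20494614] [ 0.45321686 -0.20488647]
0.063 0.039431966958112435 0.03926382885810062 [ 0.45141056 -0.2050904 ] [ 0.45193242 -0.20503169]
0.066 0.038789252834132204 0.03862385527028923 [ 0.45013463 -0.20523466] [ 0.45064798 -0.20517691]
[ 0.45192443 -0.20496206  0.06097509] [ 0.45230666 -0.20484894  0.06021788] [ 0.45214824 -0.20474741  0.06008195]
```

apply_moves(deltas=[[[0,0,0],[-0.0015,0,0.03],0.085],[[0,0,0],[-0.0015,0,0.06],0.085],[[0,0,0],[-0.0015,0,0.077],0.085],[[0,0,0],[-0.0015,0,0.077],0.085],[[0,0,0],[-0.0015,0,0.077],0.02],[[0,0,0],[-0.0015,0,0.077],0.02],[[0,0,0],[-0.0015,0,0.077],0.02],[[0,0,0],[-0.0015,0,0.077],0.02],[[0,0,0],[-0.0015,0,0.077],0.02],[[0,0,0],[-0.0015,0,0.077],0.02]])

```text
time: 4.68
tool_pos: [0.4529, -0.2056, 0.0543]
tool_rot: [-0.066, 0.998, -0.0, 0.001]
contact_force: [-1.9, 2.0, 11.7]
gripper_width: 0.0382
```

```bash
python3 - <<'E'
from h import *
c=cap('wrist','w4'); s=env.state(); print(s['time'],s['tool_pos'],s['contact_force'],s['gripper_width'],s['tool_rot'])
E
```

```text
4.725 [ 0.45290269 -0.20555664  0.05431763] [-2.17745436  2.50851515 12.17296941] 0.03859043529425179 [-6.61276936e-02  9.97810866e-01 -3.76298714e-04  6.79954419e-04]
```

View pics/w4.png

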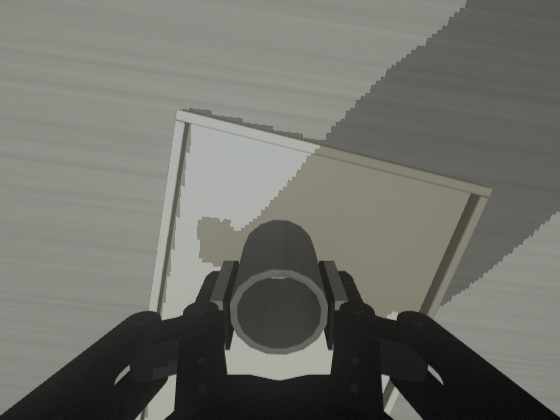

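apply_moves(deltas=[[[0,0,0],[0,0,-0.02],0.02],[[0,0,0],[0,0,-0.06],0.02],[[0,0,0],[0,0,-0.1],0.02],[[0,0,0],[0,0,-0.14],0.02],[[0,0,0],[-0.01,0.035,-0.14],0.02],[[0,0,0],[-0.02,0.075,-0.14],0.02],[[0,0,0],[-0.03,0.12,-0.14],0.02],[[0,0,0],[-0.04,0.165,-0.14],0.02],[[0,0,0],[-0.05,0.21,-0.14],0.02],[[0,0,0],[-0.06,0.25,-0.14],0.02],[[0,0,0],[-0.07,0.285,-0.14],0.02],[[0,0,0],[-0.079,0.31,-0.14],0.02],[[0,0,0],[-0.079,0.317,-0.14],0.02],[[0,0,0],[-0.079,0.317,-0.14],0.02],[[0,0,0],[-0.079,0.317,-0.14],0.02]])

```text
time: 6.6
tool_pos: [0.4888, 0.1185, 0.1934]
tool_rot: [-0.066, 0.998, -0.0, -0.0]
contact_force: [-0.1, 0.1, -1.3]
gripper_width: 0.0382
```

```bash
python3 - <<'E'
from h import *
c=cap('wrist','w5'); cap('scene','s5'); cap('top','t5');s=env.state(); print(s['time'],s['tool_pos'],s['contact_force'],s['gripper_width'],R.from_quat(s['tool_rot']).as_matrix())
crop('w5',200,210,360,370,4,'w5c')
crop('s5',200,90,340,260,4,'s5c')
E
```

```text
6.75 [0.48894903 0.11861975 0.19335961] [-0.52744605  0.02418997 -1.72967641] 0.03837754402296642 [[-9.91404056e-01 -1.30835749e-01  5.94522064e-05]
 [-1.30835754e-01  9.91404055e-01 -7.50133247e-05]
 [-4.91267339e-05 -8.21469886e-05 -9.99999995e-01]]
```

View pics/w5.png

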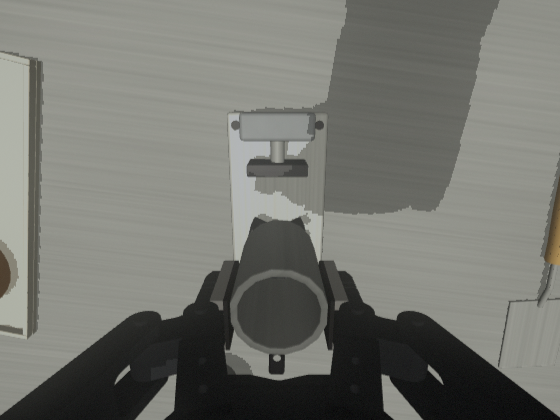

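View pics/w5c.png

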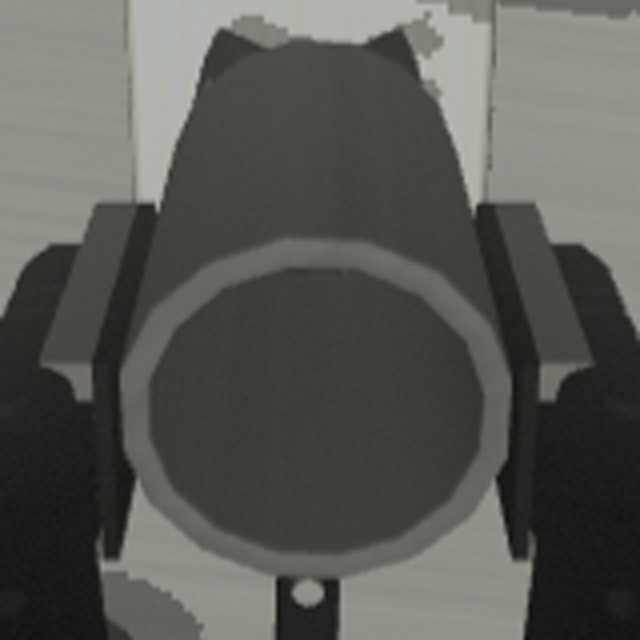

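View pics/s5c.png

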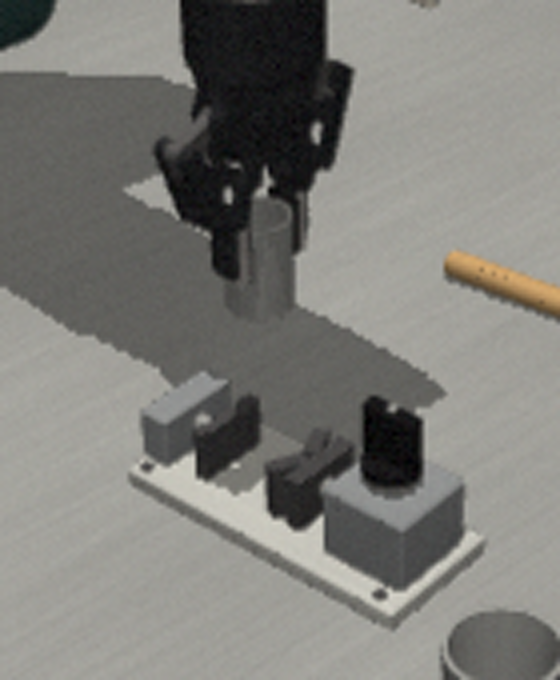

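```bash
python3 - <<'E'
from h import *
c=load('w5')
f=lambda u,v:(u/4+200-.37,v/4+210-.37)
s=env.state();Rm=R.from_quat(s['tool_rot']).as_matrix()
for z in (.200,.2025):
  L,Rr,T,B=[P(c,*f(*a),z=z) for a in [(121,400),(512,400),(316,238),(316,578)]]
  print(z,np.linalg.norm(L-Rr),np.linalg.norm(T-B),(L+Rr)/2,(T+B)/2,Rm.T@((T+B)/2-s['tool_pos']))
# same bias check: shoe and plate corners from this view
g=lambda u,v:(u,v)
print('foot near edge',P(c,*f(320,43),z=.1445))
print('shoe face',P(c,277,176,z=.05))
E
```

```text
0.2 0.03905669795872584 0.03963837361309458 [0.48726727 0.11972047 0.2       ] [0.48910533 0.11991033 0.2       ] [-0.00032414  0.00125849 -0.00664048]
0.2025 0.03818023472362464 0.03874885711562217 [0.48557961 0.11949023 0.2025    ] [0.48737643 0.11967582 0.2025    ] [ 0.00142047  0.001252   -0.00914057]
foot near edge [0.4686982  0.11784663 0.1445    ]
shoe face [0.46299365 0.11536246 0.05      ]
```

apply_moves(deltas=[[[0,0,0],[0,0,0.03],0.02],[[0,0,0],[0,0,0.06],0.02],[[0,0,0],[0,0,0.09],0.02],[[0,0,0],[0,0,0.11],0.02],[[0,0,0],[0,0,0.122],0.02],[[0,0,0],[0,0,0.128],0.02],[[0,0,0],[0,0,0.128],0.02],[[0,0,0],[0,0,0.128],0.02]])

```text
time: 7.75
tool_pos: [0.4894, 0.1193, 0.0659]
tool_rot: [-0.066, 0.998, 0.0, 0.001]
contact_force: [-0.0, -0.1, -1.1]
gripper_width: 0.038
```

```bash
python3 - <<'E'
from h import *
c=cap('wrist','w6'); cap('scene','s6');s=env.state(); print(s['time'],s['tool_pos'],s['contact_force'],s['gripper_width'])
crop('s6',200,140,340,260,5,'s6c')
E
```

```text
7.85 [0.48928899 0.11932814 0.06580715] [-0.49553358 -0.23605805 -1.16423749] 0.03843326418558188
```

View pics/w6.png

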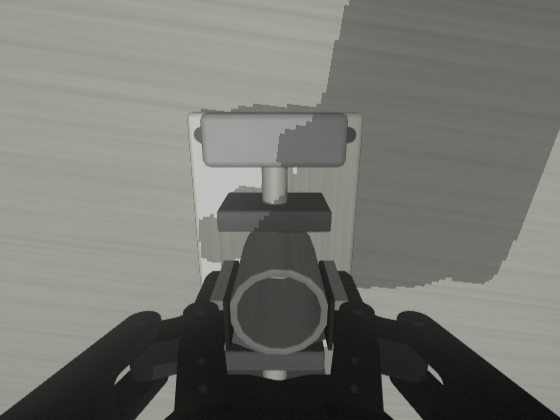

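View pics/s6c.png

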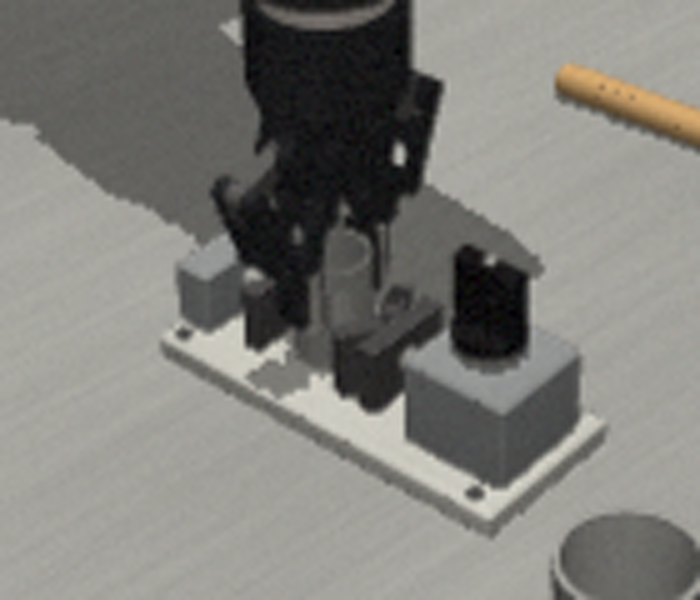

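apply_moves(deltas=[[[0,0,0],[0,0,0.0015],0.02],[[0,0,0],[0,0,0.0022],0.02],[[0,0,0],[0,0,0.0022],0.02]])

```text
time: 8.22
tool_pos: [0.489, 0.1193, 0.0634]
tool_rot: [-0.066, 0.998, -0.0, 0.0]
contact_force: [-1.4, 0.4, 5.1]
gripper_width: 0.0383
```

Contact (5 N up). I'll hold for a moment, then release.

apply_moves(deltas=[[[0,0,0],[0,0,0],0.045],[[0,0,0],[0,0,0],0.06],[[0,0,0],[0,0,0],0.085],[[0,0,0],[0,0,0],0.085],[[0,0,0],[0,0,0],0.085]])

```text
time: 8.85
tool_pos: [0.489, 0.1193, 0.0631]
tool_rot: [-0.066, 0.998, 0.0, 0.0]
contact_force: [-0.3, 0.4, -0.5]
gripper_width: 0.0849
```

```bash
python3 - <<'E'
from h import *
c=cap('wrist','w7'); s=env.state(); print(s['time'],s['tool_pos'],s['contact_force'],s['gripper_width'])
E
```

```text
8.9 [0.48895208 0.11927949 0.06306856] [ 0.02644699 -0.88378056  0.20241253] 0.0847920949236655
```

View pics/w7.png

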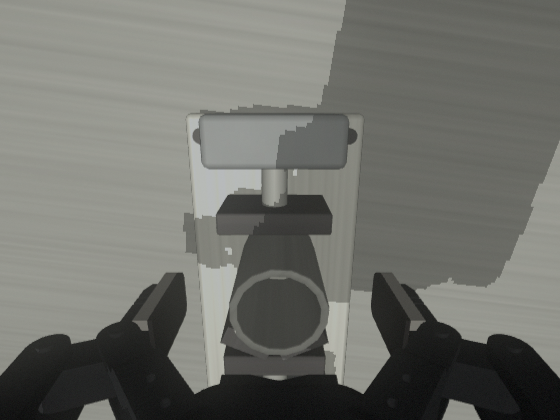

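apply_moves(deltas=[[[0,0,0],[0,0,-0.03],0.085],[[0,0,0],[0,0,-0.08],0.085],[[0,0,0],[0,0,-0.127],0.085],[[0,0,0],[-0.05,0,-0.127],0.085],[[0,0,0],[-0.0966,0,-0.127],0.085],[[0,0,0],[-0.0966,0,-0.127],0.085],[[0,0,0],[-0.0966,0,-0.127],0.085]])

```text
time: 9.78
tool_pos: [0.5841, 0.132, 0.1897]
tool_rot: [-0.066, 0.998, 0.0, -0.001]
contact_force: [-1.3, -0.3, 0.3]
gripper_width: 0.0845
```

```bash
python3 - <<'E'
from h import *
c=cap('wrist','w8'); s=env.state(); print(s['time'],s['tool_pos'],s['joint_positions'],s['gripper_width'])
crop('w8',210,160,350,380,3.5,'w8c')
E
```

```text
9.825 [0.58387425 0.13197852 0.18998252] [ 8.62315178e-02  4.14951148e-01  1.88428851e-03  1.15851940e+00
  8.24505191e-06 -4.60370125e-02] 0.08503342375438105
```

View pics/w8c.png

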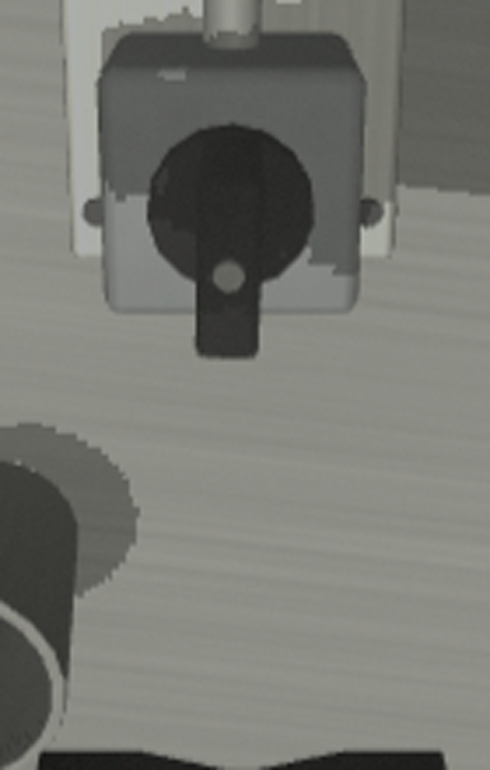

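```bash
python3 - <<'E'
from h import *
c=load('w8'); s=env.state();Rm=R.from_quat(s['tool_rot']).as_matrix()
f=lambda u,v:(u/3.5+210-.36,v/3.5+160-.36)
p=P(c,*f(229,277),z=.116);print(p,Rm.T@(p-s['tool_pos']))
w=load('w1');A=[(c,f(229,277)),(w,(298/2.5+160-.3,547/2.5+60-.3))]
M=np.zeros((3,3));b=np.zeros(3)
for k,uv in A:
    d=ray(k,*uv);d/=np.linalg.norm(d);m=np.eye(3)-np.outer(d,d);M+=m;b+=m@k['origin']
print('pin tri',np.linalg.solve(M,b))
for n,u,v in (('L',196,352),('R',258,352),('mid',227,356)): print(n,Rm.T@(P(c,*f(u,v),z=.114)-s['tool_pos']))
print(s['moment'],s['contact_force'])
E
```

```text
[0.58505056 0.13134979 0.116     ] [-0.00114147 -0.00078167  0.07398161]
pin tri [0.58554663 0.13141716 0.1147651 ]
L [-0.01716031 -0.00705474  0.0759687 ]
R [-0.01716071  0.00462491  0.07596922]
mid [-0.01799026 -0.00121767  0.0759683 ]
[ 0.03296197 -0.02873576 -0.00409887] [-0.23428643 -0.53017882 -0.01073741]
```

apply_moves(deltas=[[[0,0,0],[-0.001,-0.001,0.04],0.085],[[0,0,0],[-0.001,-0.001,0.07],0.085],[[0,0,0],[-0.001,-0.001,0.081],0.06],[[0,0,0],[-0.001,-0.001,0.081],0.03],[[0,0,0],[-0.001,-0.001,0.081],0.02],[[0,0,0],[-0.001,-0.001,0.081],0.005],[[0,0,0],[-0.001,-0.001,0.081],0.005],[[0,0,0],[-0.001,-0.001,0.081],0.005],[[0,0,0],[-0.001,-0.001,0.081],0.005]])

```text
time: 10.95
tool_pos: [0.5866, 0.1304, 0.1103]
tool_rot: [-0.066, 0.998, -0.001, 0.001]
contact_force: [-0.2, -5.6, 7.1]
gripper_width: 0.0109
```

```bash
python3 - <<'E'
from h import *
s=env.state(); print(s['time'],s['tool_pos'],s['joint_positions'],s['gripper_width'],s['moment'],s['contact_force'],s['tau'][5])
E
```

```text
10.95 [0.58658629 0.13044756 0.11031086] [ 0.08404844  0.46702402 -0.13842147  0.96330527 -0.00175261 -0.04760032] 0.010865482719151436 [-1.17284239  0.10392527 -0.01008451] [-0.16397116 -5.57856385  7.08768637] -0.019960971549153328
```

apply_moves(deltas=[[[0,0,0],[0.001,-0.0006,-0.0005],0.005],[[0,0,0.12],[0.001,-0.0006,-0.0005],0.005],[[0,0,0.24],[0.001,-0.0006,-0.0005],0.005],[[0,0,0.36],[0.001,-0.0006,-0.0005],0.005]])

```text
time: 11.45
tool_pos: [0.5864, 0.1298, 0.1104]
tool_rot: [0.116, 0.993, -0.001, 0.002]
contact_force: [6.5, -6.9, -0.3]
gripper_width: 0.0111
```

```bash
cat > st.py <<'E'
from h import *
s=env.state(); M=R.from_quat(s['tool_rot']).as_matrix(); print(s['time'],s['tool_pos'].round(4),'head',np.arctan2(M[1,0],M[0,0]).round(4),'j',s['joint_positions'].round(3),s['gripper_width'],s['moment'].round(3),s['contact_force'].round(2),s['tau'][5].round(3),'tilt',M[2].round(4))
E
python3 st.py
```

```text
11.45 [0.5864 0.1298 0.1104] head 2.9094 j [ 0.083  0.466 -0.14   0.962 -0.002  0.315] 0.01109864838401667 [-1.289 -1.251  0.134] [ 6.52 -6.87 -0.35] -1.902 tilt [-3.4e-03 -7.0e-04 -1.0e+00]
```

apply_moves(deltas=[[[0,0,0],[-0.0012,-0.0006,0],0.005],[[0,0,0.15],[-0.0012,-0.0006,0],0.005],[[0,0,0.3],[-0.0012,-0.0006,0],0.005],[[0,0,0.45],[-0.0012,-0.0006,0],0.005]])

```text
time: 11.95
tool_pos: [0.5864, 0.129, 0.1103]
tool_rot: [0.334, 0.942, -0.0, 0.001]
contact_force: [-1.4, -6.8, 6.0]
gripper_width: 0.0107
```

```bash
python3 st.py
```

```text
11.95 [0.5864 0.129  0.1103] head 2.4599 j [ 0.082  0.467 -0.139  0.964 -0.001  0.763] 0.010699681023620993 [-1.421  0.013  0.088] [-1.39 -6.83  6.  ] -2.41 tilt [-1.8e-03 -3.0e-04 -1.0e+00]
```

apply_moves(deltas=[[[0,0,0.15],[0,0,0],0.005],[[0,0,0.3],[0,0,0],0.005],[[0,0,0.45],[0,0,0],0.005],[[0,0,0.6],[0,0,0],0.005],[[0,0,0.75],[0,0,0],0.005]])

```text
time: 12.58
tool_pos: [0.5855, 0.1283, 0.1103]
tool_rot: [0.656, 0.754, -0.001, 0.001]
contact_force: [-6.0, -11.1, 9.4]
gripper_width: 0.011
```

```bash
python3 st.py; python3 - <<'E'
from h import *
cap('scene','s9');crop('s9',200,140,340,260,5,'s9c');cap('top','t9');crop('t9',220,180,320,300,5,'t9c')
E
```

```text
12.575 [0.5855 0.1283 0.1103] head 1.7095 j [ 0.081  0.466 -0.14   0.965 -0.003  1.513] 0.01096695264150445 [-2.377  1.289  0.124] [ -6.05 -11.07   9.39] -2.401 tilt [-2.8e-03 -9.0e-04 -1.0e+00]
```

View pics/s9c.png

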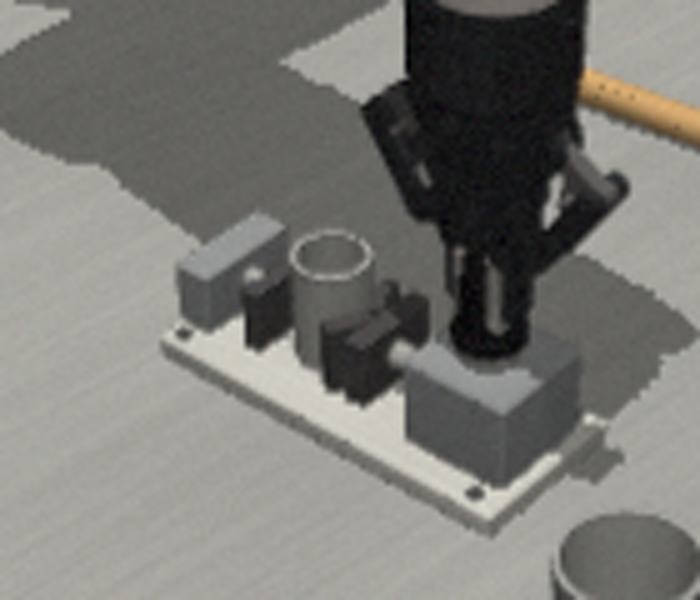

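apply_moves(deltas=[[[0,0,0],[0,0,0],0.04],[[0,0,0],[0,0,0],0.085],[[0,0,0],[0,0,-0.01],0.085],[[0,0,-0.05],[0,0,-0.05],0.085],[[0,0,-0.23],[0,0,-0.08],0.085],[[0,0,-0.41],[0,0,-0.08],0.085],[[0,0,-0.59],[0,0,-0.08],0.085],[[0,0,-0.77],[0,0,-0.08],0.085],[[0,0,-0.95],[0,0,-0.08],0.085],[[0,0,-1.13],[0,0,-0.08],0.085],[[0,0,-1.31],[0,0,-0.08],0.085],[[0,0,-1.49],[0,0,-0.08],0.085],[[0,0,-1.565],[0,0,-0.08],0.085],[[0,0,-1.565],[0,0,-0.08],0.085]])

```text
time: 14.42
tool_pos: [0.5861, 0.1297, 0.1901]
tool_rot: [-0.068, 0.998, 0.0, 0.0]
contact_force: [0.7, -1.4, 0.5]
gripper_width: 0.0851
```

```bash
python3 st.py; python3 - <<'E'
from h import *
cap('wrist','w10');crop('w10',210,160,350,380,3.5,'w10c')
E
```

```text
14.425 [0.5861 0.1297 0.1901] head -3.0047 j [ 0.082  0.417  0.005  1.159  0.    -0.055] 0.08513111600457957 [-0.019  0.024 -0.025] [ 0.73 -1.44  0.55] -0.899 tilt [-5.e-04  1.e-04 -1.e+00]
```

View pics/w10c.png

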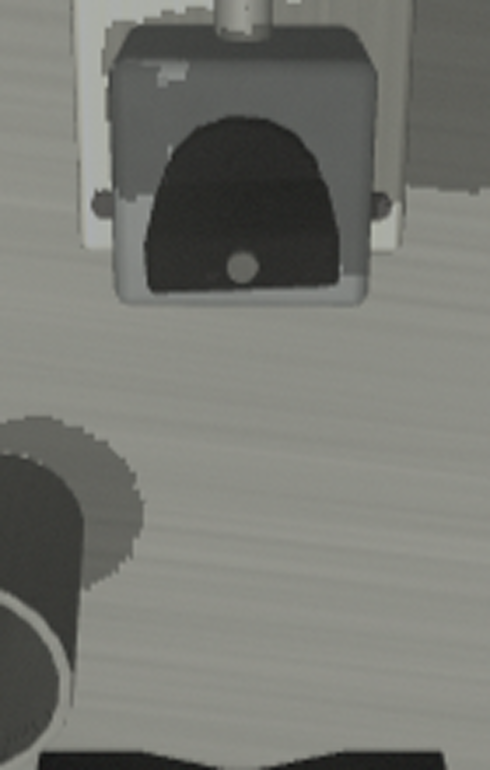

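```bash
python3 - <<'E'
from h import *
c=load('w10'); s=env.state();Rm=R.from_quat(s['tool_rot']).as_matrix()
f=lambda u,v:(u/3.5+210-.36,v/3.5+160-.36)
p=P(c,*f(242,266),z=.116);print(p,Rm.T@(p-s['tool_pos']))
a=Rm.T@(P(c,*f(152,291),z=.114)-s['tool_pos']);b=Rm.T@(P(c,*f(336,283),z=.114)-s['tool_pos']);print(a,b,np.degrees(np.arctan2(b[0]-a[0],b[1]-a[1])))
E
```

```text
[0.58478919 0.13116628 0.116     ] [0.00105228 0.00163338 0.07403657]
[-0.00474188 -0.01504086  0.07603775] [-0.00309438  0.01904677  0.07603937] 2.767027672358669
```

apply_moves(deltas=[[[0,0,-0.18],[0.001,0.0016,0],0.085],[[0,0,-0.36],[0.001,0.0016,0],0.085],[[0,0,-0.54],[0.001,0.0016,0],0.085],[[0,0,-0.72],[0.001,0.0016,0],0.085],[[0,0,-0.9],[0.001,0.0016,0],0.085],[[0,0,-1.08],[0.001,0.0016,0],0.085],[[0,0,-1.26],[0.001,0.0016,0],0.085],[[0,0,-1.44],[0.001,0.0016,0],0.085],[[0,0,-1.619],[0.001,0.0016,0],0.085],[[0,0,-1.619],[0.001,0.0016,0],0.085],[[0,0,-1.619],[0.001,0.0016,0.03],0.085],[[0,0,-1.619],[0.001,0.0016,0.06],0.085],[[0,0,-1.619],[0.001,0.0016,0.0795],0.085],[[0,0,-1.619],[0.001,0.0016,0.0795],0.085]])

```text
time: 16.23
tool_pos: [0.584, 0.131, 0.1092]
tool_rot: [0.768, -0.64, -0.001, 0.001]
contact_force: [0.1, -0.4, 0.9]
gripper_width: 0.0847
```

```bash
python3 st.py
```

```text
16.225 [0.584  0.131  0.1092] head -1.3899 j [ 0.085  0.467 -0.142  0.964  0.    -1.667] 0.08471775287686012 [-0.006  0.023  0.019] [ 0.12 -0.38  0.87] 0.05 tilt [-3.0e-04  2.3e-03 -1.0e+00]
```

apply_moves(deltas=[[[0,0,0],[0,-0.0008,-0.001],0.04],[[0,0,0],[0,-0.0008,-0.001],0.02],[[0,0,0],[0,-0.0008,-0.001],0.005],[[0,0,0],[0,-0.0008,-0.001],0.005],[[0,0,0],[0,-0.0008,-0.001],0.005],[[0,0,0],[0,-0.0008,-0.001],0.005],[[0,0,0],[0,-0.0008,-0.001],0.005]])

```text
time: 17.1
tool_pos: [0.5849, 0.1311, 0.1115]
tool_rot: [0.769, -0.639, -0.0, 0.0]
contact_force: [-5.3, -1.0, 8.4]
gripper_width: 0.011
```

```bash
python3 st.py
```

```text
17.1 [0.5849 0.1311 0.1115] head -1.3856 j [ 0.085  0.465 -0.138  0.968 -0.    -1.671] 0.010969009473338847 [-0.287  1.139 -0.041] [-5.31 -1.04  8.43] -0.01 tilt [ 2.e-04  8.e-04 -1.e+00]
```

apply_moves(deltas=[[[0,0,0.15],[0,0,0],0.005],[[0,0,0.3],[0,0,0],0.005],[[0,0,0.45],[0,0,0],0.005],[[0,0,0.6],[0,0,0],0.005],[[0,0,0.75],[0,0,0],0.005]])

```text
time: 17.73
tool_pos: [0.5856, 0.1308, 0.1116]
tool_rot: [-0.48, 0.877, -0.001, 0.0]
contact_force: [-0.8, -3.8, 5.6]
gripper_width: 0.0112
```

```bash
python3 st.py; python3 - <<'E'
from h import *
cap('scene','s11');crop('s11',200,140,340,260,5,'s11c');cap('top','t11');crop('t11',220,180,320,300,5,'t11c')
E
python3 st.py
```

```text
17.725 [0.5856 0.1308 0.1116] head -2.1406 j [ 0.084  0.466 -0.137  0.968 -0.001 -0.917] 0.011214426094650341 [-0.73   0.198  0.145] [-0.78 -3.79  5.64] -2.412 tilt [ 4.e-04 -9.e-04 -1.e+00]
17.825 [0.5856 0.1308 0.1116] head -2.14 j [ 0.084  0.466 -0.137  0.968 -0.001 -0.917] 0.010985105951702807 [-0.676  0.296  0.063] [-1.38 -2.54  5.12] 2.056 tilt [ 4.e-04 -1.e-03 -1.e+00]
```

View pics/s11c.png

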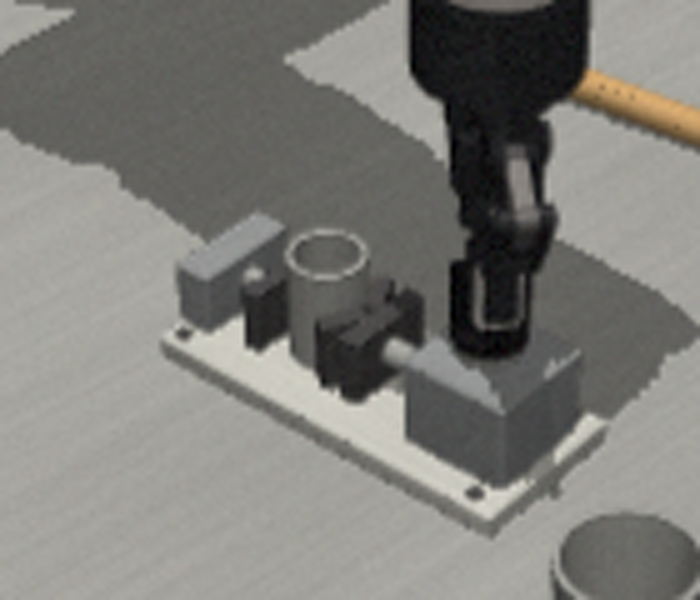

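View pics/t11c.png

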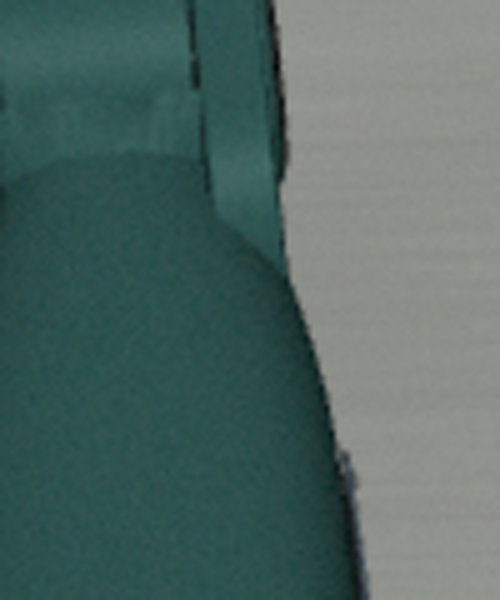

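apply_moves(deltas=[[[0,0,0.1],[0,0,0],0.005],[[0,0,0.2],[0,0,0],0.005]])

```text
time: 18.08
tool_pos: [0.5858, 0.1307, 0.1116]
tool_rot: [-0.391, 0.921, -0.001, 0.0]
contact_force: [-0.7, -4.8, 4.5]
gripper_width: 0.0109
```

```bash
python3 st.py
```

```text
18.075 [0.5858 0.1307 0.1116] head -2.3391 j [ 0.084  0.466 -0.137  0.967 -0.001 -0.718] 0.010922490541646969 [-0.962  0.105  0.113] [-0.69 -4.75  4.54] -1.603 tilt [ 3.0e-04 -1.4e-03 -1.0e+00]
```

apply_moves(deltas=[[[0,0,0.08],[0,0,0],0.005]])

```text
time: 18.2
tool_pos: [0.5858, 0.1306, 0.1116]
tool_rot: [-0.354, 0.935, -0.001, 0.0]
contact_force: [-0.4, -4.5, 4.7]
gripper_width: 0.0108
```

```bash
python3 st.py
```

```text
18.2 [0.5858 0.1306 0.1116] head -2.4188 j [ 0.084  0.466 -0.137  0.967 -0.001 -0.639] 0.010764243812308033 [-1.072  0.053  0.068] [-0.37 -4.48  4.7 ] -1.064 tilt [ 2.0e-04 -1.6e-03 -1.0e+00]
```

```bash
cat > mz.py <<'E'
from h import *
m=[]
for i in range(6):
    s=env.state(); m.append(s['moment'][2]); env.capture('wrist')
M=R.from_quat(s['tool_rot']).as_matrix();print(s['time'],'head',np.arctan2(M[1,0],M[0,0]).round(4),'Mz',np.round(m,3),np.mean(m[1:]).round(3),s['contact_force'].round(1),s['tool_pos'].round(4),s['gripper_width'])
E
python3 mz.py
```

```text
18.45 head -2.4141 Mz [0.068 0.122 0.066 0.117 0.067 0.141] 0.103 [ 0.2 -5.5  4.7] [0.5858 0.1307 0.1115] 0.010737816858415676
```

apply_moves(deltas=[[[0,0,0.08],[0,0,0],0.005]])

```text
time: 18.62
tool_pos: [0.5859, 0.1306, 0.1115]
tool_rot: [-0.317, 0.948, -0.001, 0.0]
contact_force: [-1.0, -6.3, 5.2]
gripper_width: 0.0107
```

```bash
python3 mz.py
```

```text
18.875 head -2.4941 Mz [0.102 0.073 0.073 0.124 0.075 0.063] 0.082 [-0.6 -6.2  6. ] [0.5859 0.1306 0.1116] 0.011049317561528663
```

apply_moves(deltas=[[[0,0,0.07],[0,0,0],0.005]])

```text
time: 19.05
tool_pos: [0.5859, 0.1305, 0.1116]
tool_rot: [-0.284, 0.959, -0.001, 0.0]
contact_force: [0.3, -7.1, 5.4]
gripper_width: 0.011
```

```bash
python3 mz.py
```

```text
19.3 head -2.5642 Mz [0.128 0.13  0.11  0.058 0.107 0.103] 0.101 [-0.9 -5.3  5.4] [0.5859 0.1305 0.1115] 0.011017943567421829
```

apply_moves(deltas=[[[0,0,0.07],[0,0,0],0.005]])

```text
time: 19.48
tool_pos: [0.5859, 0.1304, 0.1116]
tool_rot: [-0.25, 0.968, -0.001, 0.0]
contact_force: [0.8, -7.0, 6.7]
gripper_width: 0.0107
```

```bash
python3 mz.py; python3 - <<'E'
from h import *
cap('scene','s12');crop('s12',200,140,340,260,5,'s12c')
E
```

```text
19.725 head -2.6342 Mz [0.132 0.104 0.125 0.144 0.104 0.139] 0.123 [-0.1 -6.5  5.6] [0.5859 0.1305 0.1116] 0.010843738153106904
```

View pics/s12c.png

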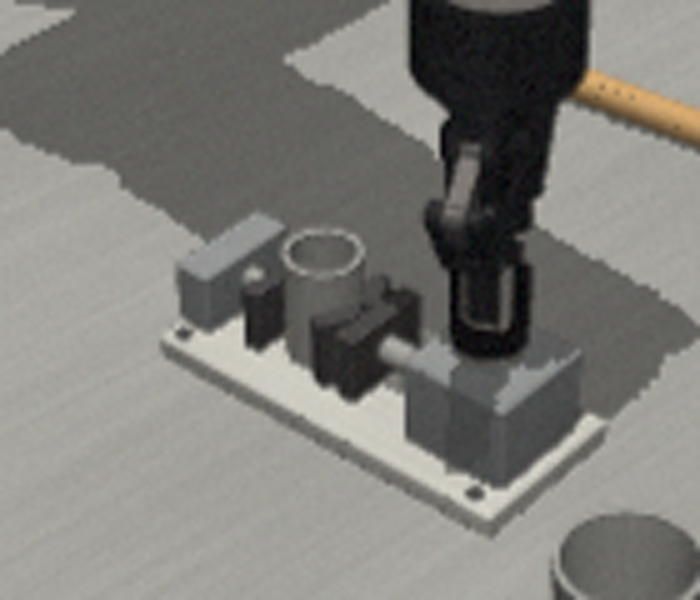

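apply_moves(deltas=[[[0,0,0.05],[0,0,0],0.005]])

```text
time: 19.95
tool_pos: [0.586, 0.1304, 0.1116]
tool_rot: [-0.226, 0.974, -0.001, 0.0]
contact_force: [0.8, -7.9, 5.6]
gripper_width: 0.0109
```

```bash
python3 mz.py
```

```text
20.2 head -2.6841 Mz [0.163 0.127 0.119 0.171 0.179 0.139] 0.147 [ 0.3 -7.6  6.3] [0.586  0.1304 0.1116] 0.011060899908080771
```

apply_moves(deltas=[[[0,0,0.05],[0,0,0],0.005]])

```text
time: 20.38
tool_pos: [0.586, 0.1304, 0.1116]
tool_rot: [-0.202, 0.979, -0.001, 0.0]
contact_force: [-0.2, -7.9, 5.3]
gripper_width: 0.0108
```

```bash
python3 mz.py
```

```text
20.625 head -2.7341 Mz [0.179 0.171 0.178 0.195 0.137 0.17 ] 0.17 [-0.1 -7.4  5.2] [0.586  0.1304 0.1116] 0.011328417265291671
```

apply_moves(deltas=[[[0,0,0.05],[0,0,0],0.005]])

```text
time: 20.8
tool_pos: [0.586, 0.1303, 0.1116]
tool_rot: [-0.177, 0.984, -0.001, 0.0]
contact_force: [0.4, -7.2, 5.0]
gripper_width: 0.011
```

```bash
python3 mz.py
```

```text
21.05 head -2.7842 Mz [0.179 0.213 0.202 0.203 0.205 0.231] 0.211 [ 0.3 -8.1  5.2] [0.586  0.1303 0.1116] 0.01118165399894674
```

apply_moves(deltas=[[[0,0,0.05],[0,0,0],0.005]])

```text
time: 21.22
tool_pos: [0.586, 0.1303, 0.1116]
tool_rot: [-0.153, 0.988, -0.001, 0.0]
contact_force: [-0.0, -8.2, 5.0]
gripper_width: 0.0111
```

```bash
python3 mz.py
```

```text
21.475 head -2.8341 Mz [0.245 0.241 0.168 0.238 0.214 0.178] 0.208 [ 0.3 -9.1  5.5] [0.586  0.1303 0.1115] 0.01105998417893556
```

apply_moves(deltas=[[[0,0,0.05],[0,0,0],0.005]])

```text
time: 21.65
tool_pos: [0.586, 0.1302, 0.1116]
tool_rot: [-0.128, 0.992, -0.001, 0.0]
contact_force: [0.6, -8.5, 6.2]
gripper_width: 0.0107
```

```bash
python3 mz.py
```

```text
21.9 head -2.8842 Mz [0.116 0.205 0.199 0.16  0.247 0.19 ] 0.2 [ 0.  -9.1  5.6] [0.586  0.1302 0.1116] 0.011123880175317322
```

apply_moves(deltas=[[[0,0,0.06],[0,0,0],0.005],[[0,0,0.12],[0,0,0],0.005]])

```text
time: 22.2
tool_pos: [0.586, 0.1301, 0.1116]
tool_rot: [-0.068, 0.998, -0.001, 0.0]
contact_force: [-0.2, -9.5, 6.3]
gripper_width: 0.011
```

```bash
python3 mz.py
```

```text
22.45 head -3.0043 Mz [0.208 0.185 0.209 0.161 0.211 0.186] 0.19 [ 0.1 -9.4  6. ] [0.586  0.1301 0.1116] 0.010809117805073215
```

apply_moves(deltas=[[[0,0,0],[0,0,0],0.03],[[0,0,0],[0,0,0],0.085],[[0,0,0],[0,0,0],0.085],[[0,0,0],[0,0,-0.02],0.085],[[0,0,0],[0,0,-0.06],0.085],[[0,0,0],[0,0,-0.08],0.085],[[0,0,0],[0,0,-0.08],0.085],[[0,0,0],[0,0,-0.08],0.085]])

```text
time: 23.5
tool_pos: [0.5851, 0.1312, 0.1901]
tool_rot: [-0.068, 0.998, 0.0, -0.001]
contact_force: [0.2, -0.1, -1.3]
gripper_width: 0.0855
```

```bash
python3 st.py; python3 - <<'E'
from h import *
cap('wrist','w13');crop('w13',210,160,350,380,3.5,'w13c');cap('scene','s13');crop('s13',200,140,340,260,5,'s13c')
E
```

```text
23.5 [0.5851 0.1312 0.1901] head -3.0052 j [ 0.085  0.417  0.006  1.161  0.    -0.052] 0.08554202916511101 [-0.044  0.085  0.024] [ 0.19 -0.12 -1.28] -0.003 tilt [ 1.2e-03  1.0e-04 -1.0e+00]
```

View pics/w13c.png

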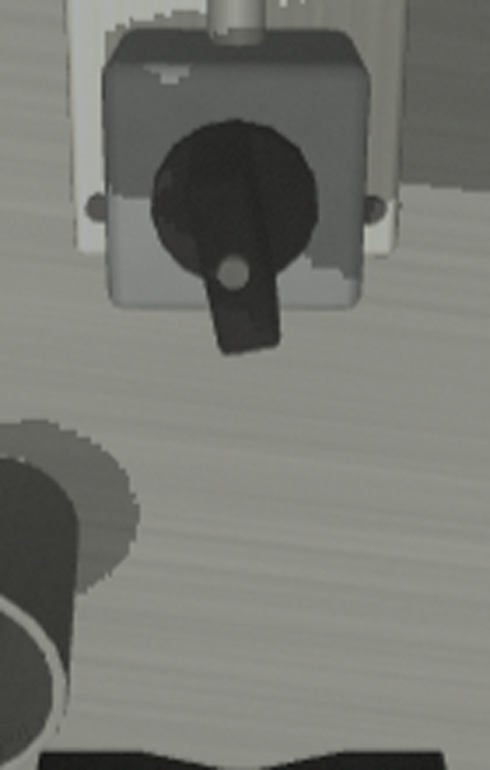

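View pics/s13c.png

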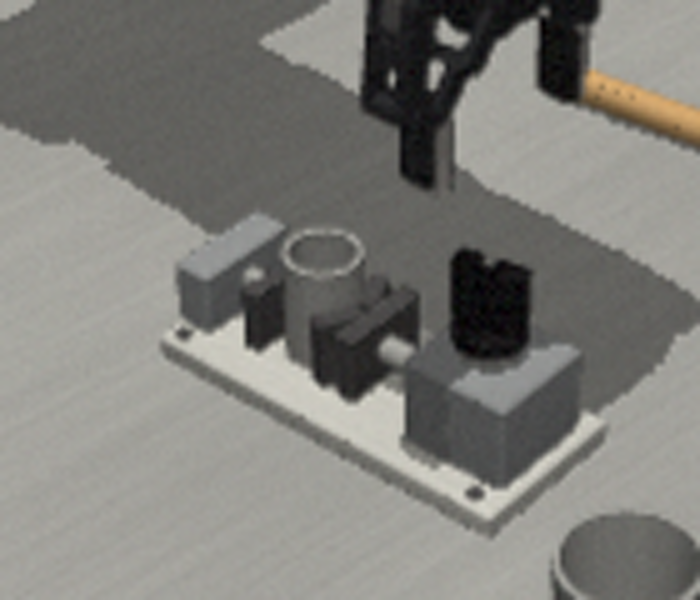

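apply_moves(deltas=[[[0,-0.15,0],[-0.004,0,0],0.085],[[0,-0.3,0],[-0.008,0,0],0.085],[[0,-0.45,0],[-0.012,0,0],0.085],[[0,-0.6,0],[-0.012,0,0.01],0.085],[[0,-0.6,0],[-0.012,0,0.027],0.085],[[0,-0.6,0],[-0.012,0,0.027],0.085],[[0,-0.6,0],[-0.012,0,0.027],0.085]])

```text
time: 24.48
tool_pos: [0.598, 0.1328, 0.1646]
tool_rot: [-0.065, 0.953, 0.02, 0.295]
contact_force: [1.5, 0.8, 0.4]
gripper_width: 0.0851
```

```bash
python3 st.py; python3 - <<'E'
from h import *
c=cap('wrist','w14');crop('w14',220,140,340,280,5,'w14c');print(c['origin'])
E
```

```text
24.475 [0.598  0.1328 0.1646] head -3.0054 j [ 0.07   0.162 -0.668  0.141  0.038 -0.055] 0.08506433015452951 [-0.047  0.468 -0.004] [1.46 0.79 0.43] -0.001 tilt [-0.5645 -0.     -0.8254]
[0.46901712 0.11623793 0.21801824]
```

View pics/w14.png

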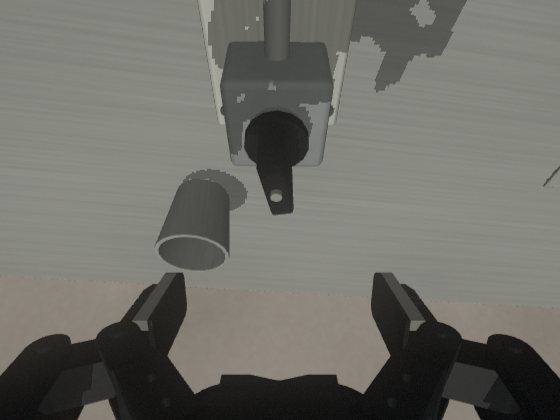

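View pics/w14c.png

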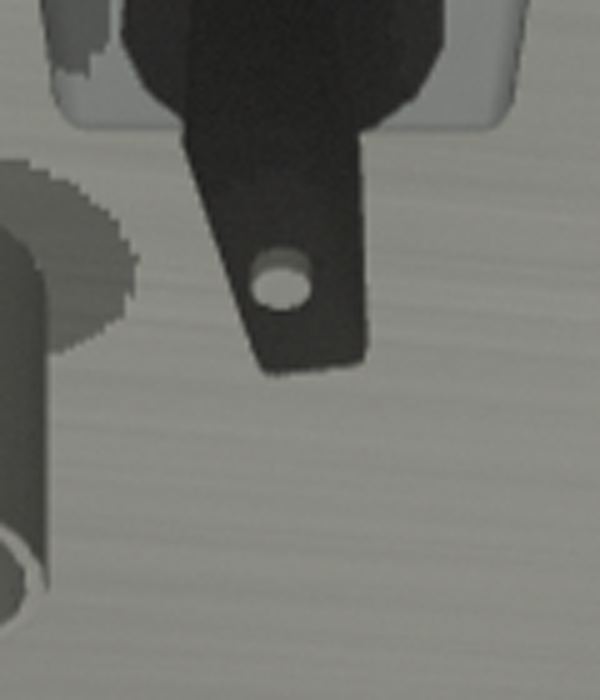

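```bash
python3 - <<'E'
from h import *
c=load('w14')
crop('w14',262,182,292,206,24,'w14p')
K=c['intrinsics'];Q=R.from_quat(c['orientation'])
def pr(p):
    q=Q.inv().apply(np.array(p)-c['origin']);q=q/q[...,2:];return (K@q.T).T[:,:2]
t=np.linspace(0,2*np.pi,60)
ax=np.array([.5849,.1313])
for z in (.114,.116,.117,.118):
    a=pr(np.stack([ax[0]+.003*np.cos(t),ax[1]+.003*np.sin(t),0*t+z],1));print(z,a.min(0),a.max(0))
E
```

```text
0.114 [270.08313727 188.08589036] [282.50572913 196.36381385]
0.116 [270.0225013  191.22529139] [282.54384055 199.47359945]
0.117 [269.99182024 192.81406554] [282.56312424 201.04681564]
0.118 [269.96089325 194.41576231] [282.58256235 202.63244012]
```

View pics/w14p.png

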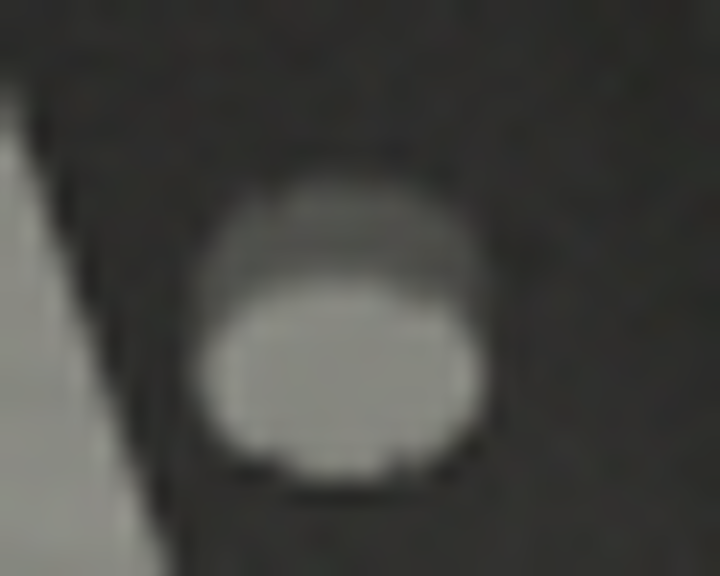

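apply_moves(deltas=[[[0,0,0],[0,0,-0.05],0.085],[[0,0.15,0],[0.017,0,-0.1],0.085],[[0,0.3,0],[0.017,0,-0.115],0.085],[[0,0.45,0],[0.017,0,-0.115],0.085],[[0,0.6,0],[0.017,0,-0.115],0.085],[[0,0.6,0],[0.017,0,-0.115],0.085],[[0,0.6,0],[0.017,0,-0.115],0.085]])

```text
time: 25.4
tool_pos: [0.5197, 0.1222, 0.2492]
tool_rot: [-0.068, 0.998, 0.0, 0.002]
contact_force: [-0.4, -0.3, -1.0]
gripper_width: 0.085
```

```bash
python3 st.py; python3 - <<'E'
from h import *
c=cap('wrist','w15');crop('w15',190,60,350,220,4.5,'w15c');print(c['origin'])
E
```

```text
25.4 [0.5197 0.1222 0.2492] head -3.0053 j [ 0.078  0.278 -0.046  1.243  0.    -0.058] 0.0850112962241746 [ 0.029  0.016 -0.022] [-0.42 -0.35 -0.97] 0.005 tilt [-0.0036 -0.     -1.    ]
[0.44259104 0.11269788 0.36694739]
```

View pics/w15.png

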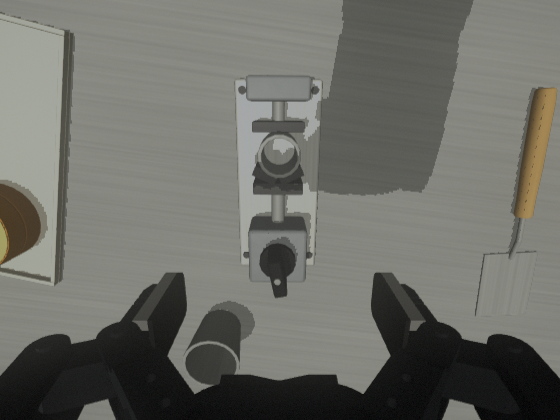

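View pics/w15c.png

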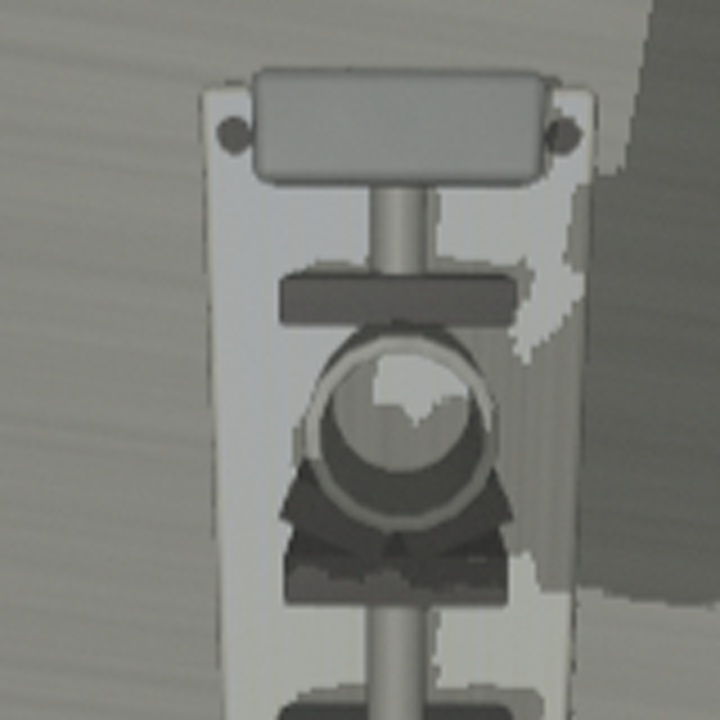

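```bash
python3 - <<'E'
from h import *
c=load('w15');f=lambda u,v:(u/4.5+190-.39,v/4.5+60-.39)
o=np.array([.51738,.12316]);h=-3.0087;x=np.array([np.cos(h),np.sin(h)]);y=np.array([-x[1],x[0]])
def cl(n,u,v,z):
    p=P(c,*f(u,v),z=z)[:2]-o;print(n,(p@x).round(4),(p@y).round(4))
cl('shoe',398,326,.05);cl('apex',397,533,.052)
cl('rimT',400,334,.072);cl('rimB',400,532,.072);cl('rimL',304,432,.072);cl('rimR',497,432,.072)
cl('pin',(276.5-190+.39)*4.5,(282-60+.39)*4.5,.1167)
cl('plateTL',205,90,.014);cl('plateTR',594,90,.014)
for a,b in(('top0','topz'),): pass
cc=cloud(load('w15'))
E
```

```text
shoe 0.0546 0.0003
apex 0.0105 0.0003
rimT 0.0545 -0.0001
rimB 0.0148 -0.0003
rimL 0.0352 0.0192
rimR 0.0354 -0.0197
pin -0.0683 0.0012
plateTL 0.1036 0.0439
plateTR 0.104 -0.0436
```

```bash
python3 - <<'E'
from h import *
o=np.array([.51738,.12316]);h=-3.0087;x=np.array([np.cos(h),np.sin(h)])
a=load('w1');b=load('w15')
for n,(u1,v1),(u2,v2),z in [('carrier back',(298/2.5+159.7,366/2.5+59.7),(397/4.5+189.6,606/4.5+59.6),.052),('arm corner L',(148/6+230-.4,288/6+140-.4),(281/4.5+189.6,516/4.5+59.6),.052),('arm corner R',(448/6+229.6,290/6+139.6),(512/4.5+189.6,521/4.5+59.6),.052)]:
    p=(P(a,u1,v1,z=z)[:2]-o)@x;q=(P(b,u2,v2,z=z)[:2]-o)@x;print(n,p,q,q-p)
E
```

```text
carrier back -0.019158684766819353 -0.006030758778725074 0.013127925988094279
arm corner L 0.0005062049603966928 0.014191603691982467 0.013685398731585774
arm corner R 0.00020237808655831127 0.01327739539253042 0.01307501730597211
```

```bash
python3 - <<'E'
from h import *
print(env.sign_off())
E
```

```text
the job is handed in; nothing more can be done
None
```

The job is handed in: the sleeve stands upright on the clamp bed, held between the V jaw and the shoe. The arm finished clear of everything at about 25 s of the 67 s. I got no verdict, and the jaw's force on the sleeve can't be read directly.

**What I did:** I moved the sleeve from the tray to the bed spot. I turned the thumbscrew clockwise in two grasps until the wrist torque levelled off at about 0.2 N m. I then turned about 0.2 rad into the slip, let go and moved clear.

**Last checks:**
- **Sleeve:** its axis is about 6 mm past the bed spot, touching the shoe face at 54.6 mm. The rim sits over that same axis, so it is upright.
- **Jaw:** it moved about 13.3 mm, which fits a sleeve seated in the V. A first reading of the V apex gave only 11.3 mm, but the sleeve rim hides that point, so I used other edges of the jaw.
- **Telltale:** the pin stands about 2.7 mm proud, so it rose about 0.7 ± 0.2 mm, or roughly 10 degrees of slip. The allowed rise is 0.2 to 2.4 mm.
- **Bystanders:** in the last wrist view the cake, knife and cup look where they were; I did not measure them again.

**Disagreements:**
- After I let go, the bar was about 12 degrees behind the gripper's angle. That could be give in the pads or the spring unwinding; the jaw position and the pin show the clamping held.
- The sleeve's height came out about 2 mm low, within the cameras' accuracy.
- Side forces of 5 to 12 N stayed on the tool while it turned the screw.

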